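Lock the spindle with the locking pliers and back off the wheel nut

TASK

Get the polishing wheel ready to come off: squeeze the stand's locking pliers shut over centre so that their tooth locks the spindle's slotted collar (if the tooth lands between slots, open up, rock the spindle round a little by the T-handle and squeeze again), let go, and with the pliers locked back the T-handle nut off about a quarter turn anticlockwise seen from above. Then flick the pliers' release lever so that they spring wide open and the spindle is free; leave the other things on the bench where they lie.

Things in the scene. Friction and masses are not known exactly. Their poses are not given: they have to be found in the camera images.
- stand: Grey wheel-changing stand, base plate 330 x 130 mm, 12 mm thick. Origin: at bench level on the axis of its upright spindle; x runs from the spindle to the pliers' tail, z up. From below, the spindle carries a polishing wheel (130 mm across, top at 35 mm), a collar with six even slots (63 mm across, 46 to 62 mm high; one tooth of the pliers fits a slot) and a T-handle nut.
- pliers: Frame of the steel locking pliers, held level on the stand, jaws round the collar. Origin: on the spindle's axis at bench level; x runs along the pliers to their tail, y towards the moving handle. They swing only 0.015 rad either way on a pin at x = 88 mm, so the fixed handle gives just 1 mm. Handles: straight flat bars 11 mm thick, 40 to 62 mm high, reaching to x = 170 mm.
- grip_mid (a point): Where to squeeze: x = 145 mm, y = 0, 51 mm high, axes as the pliers. Outer faces here: fixed handle y = -17 mm; moving handle y = +46 mm open, +17 mm locked (63 mm, then 34 mm over both). The fixed handle stays, so their middle shifts from +15 mm to 0 and the gripper must shift with it, or push the moving handle in first. It takes 7 to 11 N until it snaps over centre.
- handle_mid (a point): A point in the middle of the moving handle, 79 mm from its pivot, 51 mm high; it moves with the handle, about 28 mm from open to locked. If the pliers' tooth meets a land between slots, the handle stops hard half-way (about 47 mm over both), or wedges a few mm short of its stop at the edge of a land, and springs open again when let go: the spindle must then be turned a little.
- handle (a joint): Moving handle's angle, rad: 0 wide open (a spring opens it), about 0.18 stalled on a land (up to 0.31 wedged at its edge), 0.28 at centre, 0.35 at its stop, locked.
- tbar_mid (a point): Centre of the T-handle's bar, on the spindle's upright axis, 97 mm high. The bar is 130 mm long along this point's x axis, 14 x 14 mm, on a 28 mm hub, with 28 mm free below it. With the pliers open, pushing an end round turns the whole spindle, which stays where left (about 6 N). With them locked, the spindle turns up to about 12 degrees in the tooth's play, then the nut turns on it (about 15 N).
- tbar_end (a point): Point in the T-handle's bar 52 mm from the spindle's axis, 97 mm high, a good place to push; the other end is the same. Where the collar's slots stand under the T-handle differs each time and is not measured: slots are 60 degrees apart, lands about 17 mm wide, so turning by half a pitch (30 degrees) takes the tooth from a land to a slot.
- nut (a joint): Turn of the T-handle nut on its spindle, rad: 0 tight, grows as it is backed off anticlockwise seen from above.
- lever_tab (a point): Centre of the release lever's upright tab at the pliers' tail: 24 mm along x, 8 mm along y, 46 to 78 mm high, this point 62 mm high; free space all round. It swings about an upright pin 38 mm back along -x. Pushed to the fixed handle's side (-y of the pliers) by 12 to 18 mm with about 5 N, it throws the locked handle back over centre; it stops at 27 mm.
- lever (a joint): Turn of the release lever, rad: 0 at rest (sprung back), grows as the tab is pushed, stops at 0.7.
- green_bar: Bar of green polishing compound, 150 x 50 x 40 mm, a bystander near the stand; leave it alone. Origin: centre of its underside.
- brown_bar: Bar of brown polishing compound, 130 x 45 x 38 mm, a bystander near the stand; leave it alone. Origin: centre of its underside.
- spare_wheel: Spare buffing wheel lying flat, 110 mm across, 24 mm thick, a bystander near the stand; leave it alone. Origin: centre of its underside.
- flange_ring: Steel flange ring, 80 mm across, 12 mm thick, a bystander near the stand; leave it alone. Origin: centre of its underside.
- spanner: Open-ended spanner, 190 mm long, a bystander near the stand; leave it alone. Origin: a point of its underside.
- driver: Screwdriver, 200 mm long, a bystander near the stand; leave it alone. Origin: a point of its underside.
- polish_tin: Closed tin, 66 mm across, 70 mm tall, a bystander near the stand; leave it alone. Origin: centre of its underside.

How it is judged:
On the way, in this order (a step that is already met when the one before it is completed fails the run):
1. the pliers are locked over centre on the collar and let go, the nut still tight (value of joint handle above 0.32 rad and value of joint nut below 0.3 rad and contact force between the fingers and pliers below 0.5 N), for 0.2 s.
2. the nut is backed off by more than 0.9 rad with the pliers locked (value of joint handle above 0.32 rad and value of joint nut above 0.9 rad), for 0.1 s.
3. the release lever is pressed (value of joint lever above 0.15 rad).
At the end, for the whole second after the job is handed in: The moving handle has sprung open (under 0.08 rad), the release lever is back at rest (under 0.1 rad), the nut is backed off by more than 0.9 rad, and handle and nut are at rest (value of joint handle below 0.08 rad and value of joint lever below 0.1 rad and value of joint nut above 0.9 rad and velocity of joint nut between -0.1 and 0.1 rad/s and velocity of joint handle between -0.1 and 0.1 rad/s); the robot touches nothing.
It fails at once if a bystander (bar, spare wheel, ring, spanner, driver or tin) is pushed more than 30 mm from where it lay (distance of any of green_bar, brown_bar, spare_wheel, flange_ring, spanner, driver, polish_tin from where it was at the start of the episode above 0.03 m).
It also fails if it takes over 72 s, if anything falls off the work surface, if the arm or the gripper's body presses on something with over 40 N, if the wrist force passes 120 N, or if a joint passes its speed limit or range.

ROBOT

A 7-joint arm with a two-finger parallel gripper is mounted at the origin on the work surface. World frame = base frame: x ahead of the robot, y to its left, z up, the work surface at z = 0. Lengths are in m, angles in rad, forces in N, time in s.
With the tool pointing down it reaches from about 0.425 to 0.925 m from the base axis. Payload 6.8 kg.
Tool frame: the origin (TCP) lies at the centre of the arm's flange, where the gripper is bolted on; the fingertips stand 173 mm ahead of it and the grasp point (between the pads) lies 155 mm ahead of it (finger_overhang is the distance from the TCP to the fingertips, in m); y points along the fingers, z is the direction in which the jaws open and shut, and the axes are right-handed (so a half turn about y gives the same grasp; the last joint's range is limited). The gripper opens to 85 mm and grips with 20 to 120 N. Pads are 22 mm wide; open, the fingers measure 114 mm over their backs; the gripper's body (76 mm by 85 mm) begins 54 mm behind the grasp point. The pads swing forward as they close: fully open they stand 13 mm farther back than shut.
Start: joints at [-1.308, 0.477, 0.022, 1.555, -0.011, 1.109, -0.083], TCP at [0.245, 0.629, 0.405] pointing down, gripper open.
Joint ranges: [-2.96, 2.96], [-0.34, 2.1], [-1.41, 1.46], [0.24, 2.44], [-1.37, 4.51], [0.17, 1.92], [-2.96, 2.96]. Speed limits (rad/s): [2.39, 2.39, 3.14, 3.14, 3.14, 3.14, 3.14].

INTERFACE

Orientations are given as a rotation vector (axis times angle).
In Python, from bench import get_obs, grab_frame, hand_in, finger_overhang gives the robot as it stands. The module is installed in compiled form; this text tells all that it offers.
- The arm moves only by the shell command python3 -m jog 'ROWS' [FORCE]. ROWS is JSON, a list of rows, each a list of 3 entries, a list of its own where there are three numbers: the shift along the tool's x, y, z in cm, then the turn about the tool's y in rad, then the gripper command: -1 is fully open, 1 is shut, values between are in proportion. In form: [[[x, y, z], twist, gripper], ...]. A call has 1 to 10 rows; each row is the pose to reach, as a shift and turn from the pose commanded when the call began, along the tool's axes at that moment; what a row does not reach only later rows make up. A row lasts 1/8 s, in which the tool goes at most 62.5 mm and 10.7 degrees, less where a joint would pass 70% of its speed; a pose out of reach is approached as far as the arm can. A call with a gripper value outside its range is refused whole. The fingers move at their own pace and stop on an object; FORCE is the grip in N (left out, the last holds). Time passes only in rows, so rows that repeat a pose let the fingers close. It gives the time, the measured TCP pose, the force and the opening at its end, in the units of the state.
- get_obs(): the state, without advancing time (a new reading comes with each control period).
- grab_frame(name): name is "scene" or "top" or "wrist"; returns a dict with "image" (420x560x3 uint8, blue, green, red), "fx", "fy", "cx", "cy" (pixels), "origin" and "rotation" of the camera in the world. Camera axes: x right, y up, looking along -z (the intrinsics and any distortion apply to the point x, -y, -z); pixel columns grow to the right and rows downward; lengths in m; the calibration is good to about 2 mm. A picture is of the moment at which its call begins. There is no depth.
- hand_in(): hands the job in, once; it reports no verdict.
The state is a dict: "clock": time; "joints": joint angles; "qvel": joint speeds; "tau": joint torques, N m; "tcp_pos": TCP position; "orientation": TCP orientation; "contact_force": force on the tool from outside, world axes, zero at the start; "moment": the same for the moment, N m; "grip_width": finger opening in m.
Only numpy, scipy, OpenCV 4.12 (cv2) and the standard library are available. Lean on these libraries where they do the work, as an engineer would, in place of code of your own. Each camera call takes 0.05 s, during which the arm holds its last target.

## Working session

There is one attempt and no reset: what is moved stays moved. The work goes in short steps, Python scripts to look and compute and a shell command to move; the robot and the scene stay as the last step left them, time stands still between calls to the robot, and variables do not carry over. Pictures are saved under pics/ and viewed, and the job is handed in when it is done.

```bash
mkdir -p pics; cat > h.py <<'E'
import numpy as np, cv2
from scipy.spatial.transform import Rotation as R
from bench import *
def save(n,f):
    d=grab_frame(n); cv2.imwrite(f'pics/{f}.png',d['image']); np.save(f'pics/{f}.npy',{k:v for k,v in d.items()},allow_pickle=True); return d
def load(f): return np.load(f'pics/{f}.npy',allow_pickle=True).item()
def pix2w(d,u,v,z):
    r=np.array([(u-d['cx'])/d['fx'],-(v-d['cy'])/d['fy'],-1.]); w=np.array(d['rotation']).reshape(3,3)@r; o=np.array(d['origin'])
    return o+w*(z-o[2])/w[2]
def w2pix(d,p):
    c=np.array(d['rotation']).reshape(3,3).T@(np.array(p)-np.array(d['origin'])); return d['cx']+d['fx']*c[0]/-c[2], d['cy']-d['fy']*c[1]/-c[2]
E
python3 - <<'E'
from h import *
for n in('scene','top','wrist'):
    d=save(n,n+'0'); print({k:v for k,v in d.items() if k!='image'})
o=get_obs(); print(o); print(R.from_rotvec(o['orientation']).as_matrix().round(3), finger_overhang)
E
```

```text
{'fx': 388.2946522394121, 'fy': 388.2946522394121, 'cx': 280.6928251004567, 'cy': 211.24564879292407, 'origin': array([0.91333625, 0.34119299, 0.80359931]), 'rotation': array([0.30306941, 0.61128831, 2.18181866])}
{'fx': 468.24686617162405, 'fy': 468.24686617162405, 'cx': 284.41565213767416, 'cy': 218.0326697761195, 'origin': array([0.43369563, 0.05863609, 0.88845639]), 'rotation': array([ 0.12895447, -0.16617626, -1.58658039])}
{'fx': 342.26855740832985, 'fy': 342.26855740832985, 'cx': 284.64616139990864, 'cy': 209.08055195486452, 'origin': array([0.16841986, 0.65860406, 0.37273454]), 'rotation': array([-0.28106628, -0.19113491,  1.18943538])}
{'clock': 0.15, 'joints': array([-1.30813443,  0.47762583,  0.0223672 ,  1.55621055, -0.01151848,
        1.109325  , -0.08308137]), 'qvel': array([ 0.00083885, -0.00128824,  0.00078788, -0.0015455 ,  0.00135411,
       -0.00190532,  0.00104606]), 'tau': array([ 3.03102846e-03, -5.96926975e+01,  1.61028061e+00, -2.81491685e+01,
        1.26211729e-02,  6.60642661e-03,  5.43851598e-06]), 'tcp_pos': array([0.24449045, 0.62893752, 0.40394465]), 'orientation': array([-1.55258616,  0.29107911, -0.29080725]), 'contact_force': array([-0.77696229, -0.32232094, -0.53038609]), 'moment': array([-0.01340985,  0.08339883, -0.00202835]), 'grip_width': 0.08494052262690888}
[[ 0.932 -0.     0.362]
 [-0.362 -0.001  0.932]
 [ 0.    -1.    -0.001]] 0.1734
```

```bash
sed -i "s/np.array(d\['rotation'\]).reshape(3,3)/R.from_rotvec(d['rotation']).as_matrix()/" h.py; cat h.py | tail -6
```

```text
def load(f): return np.load(f'pics/{f}.npy',allow_pickle=True).item()
def pix2w(d,u,v,z):
    r=np.array([(u-d['cx'])/d['fx'],-(v-d['cy'])/d['fy'],-1.]); w=R.from_rotvec(d['rotation']).as_matrix()@r; o=np.array(d['origin'])
    return o+w*(z-o[2])/w[2]
def w2pix(d,p):
    c=R.from_rotvec(d['rotation']).as_matrix().T@(np.array(p)-np.array(d['origin'])); return d['cx']+d['fx']*c[0]/-c[2], d['cy']-d['fy']*c[1]/-c[2]
```

View pics/scene0.png

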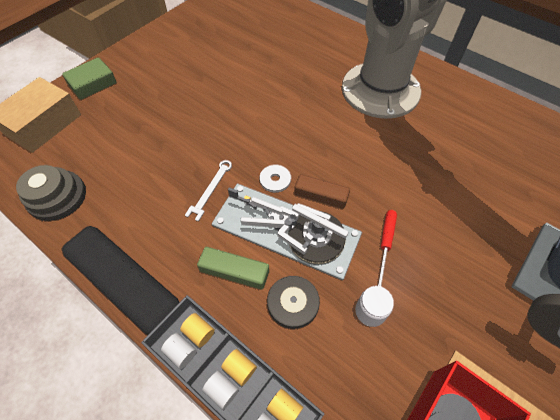

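View pics/top0.png

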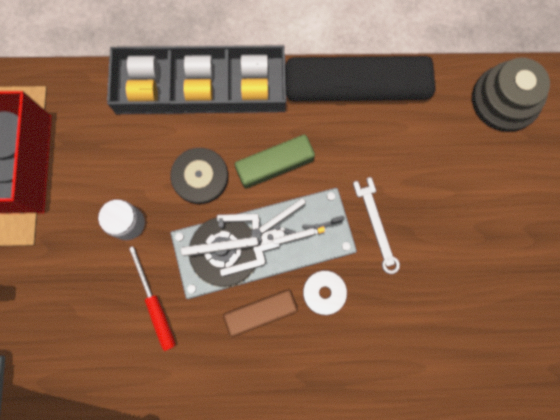

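View pics/wrist0.png

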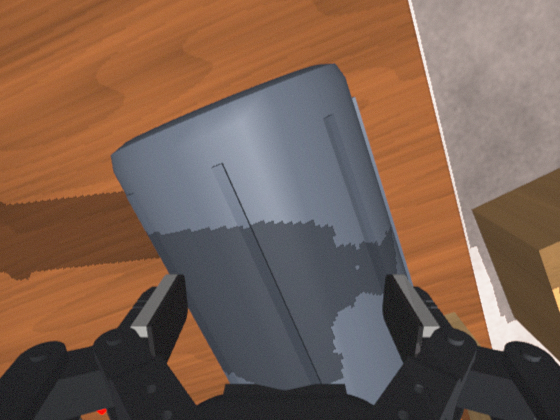

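```bash
python3 - <<'E'
from h import *
d=load('top0');c=d['image'][180:305,165:360];cv2.imwrite('pics/c1.png',cv2.resize(c,None,fx=4,fy=4,interpolation=cv2.INTER_CUBIC))
d=load('scene0');c=d['image'][175:280,205:365];cv2.imwrite('pics/c2.png',cv2.resize(c,None,fx=5,fy=5,interpolation=cv2.INTER_CUBIC))
E
```

```text
(no output)
```

View pics/c1.png

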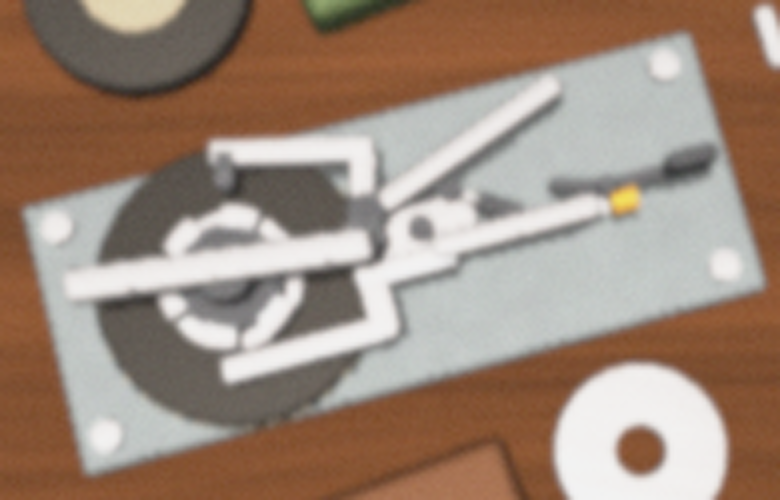

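View pics/c2.png

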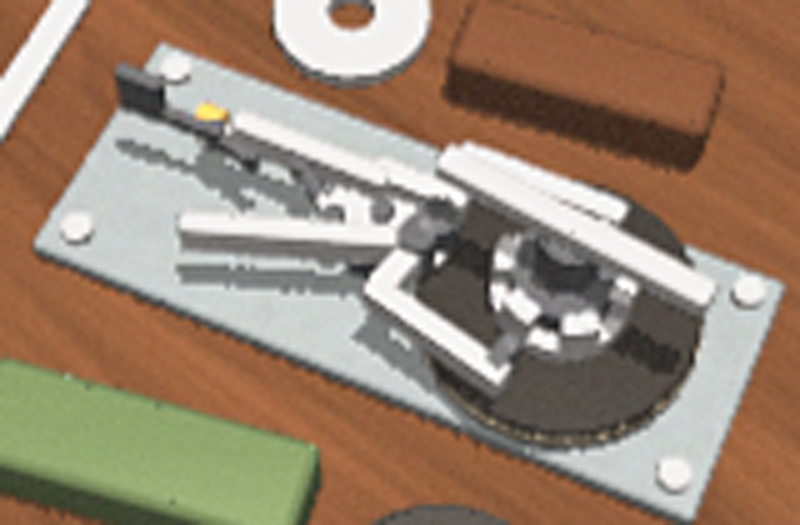

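```bash
python3 - <<'E'
from h import *
d=load('top0')
f=lambda u,v,z:pix2w(d,165+u/4,180+v/4,z)
C=np.array([f(*p,.012) for p in((22,208),(690,33),(765,290),(88,475))]);print(C.round(4))
ctr=C.mean(0)
for i in range(4):print(np.linalg.norm(C[i]-C[(i+1)%4]).round(4))
x=(C[1]-C[0])+(C[2]-C[3]);yaw=np.arctan2(x[1],x[0]);print('ctr',ctr,'yaw',yaw)
for n,p in dict(barL=(67,285,.104),barR=(372,245,.104),hend=(553,88,.062),fend=(605,203,.062),tab=(690,160,.078),).items():
  P=f(*p);r=P-ctr;print(n,P.round(4),'stand', (np.cos(yaw)*r[0]+np.sin(yaw)*r[1]).round(4),(-np.sin(yaw)*r[0]+np.cos(yaw)*r[1]).round(4))
# collar circle
print('collar',f(232,278,.062))
s=load('scene0');g=lambda u,v,z:pix2w(s,205+u/5,175+v/5,z)
for p in((450,160,.104),(707,292,.104),(140,80,.078)):print(g(*p).round(4))
C2=np.array([g(*p,.012) for p in((165,42),(783,285),(690,518),(40,245))]);print(C2.round(4),C2.mean(0))
E
```

```text
[[ 0.577   0.2513  0.012 ]
 [ 0.6564 -0.0681  0.012 ]
 [ 0.531  -0.098   0.012 ]
 [ 0.4522  0.2184  0.012 ]]
0.3291
0.1289
0.3261
0.1291
ctr [0.5541233  0.07589288 0.012     ] yaw -1.3268778566309014
barL [0.5289 0.2116 0.104 ] stand -0.1378 0.0083
barR [0.5432 0.0838 0.104 ] stand -0.0103 -0.0086
hend [0.6191 0.0024 0.062 ] stand 0.087 0.0453
fend [ 0.566  -0.0192  0.062 ] stand 0.0952 -0.0115
tab [ 0.5819 -0.056   0.078 ] stand 0.1347 -0.0049
collar [0.53562213 0.14719767 0.062     ]
[0.5483 0.0935 0.104 ]
[0.5324 0.2142 0.104 ]
[ 0.5893 -0.0507  0.078 ]
[[ 0.535  -0.0922  0.012 ]
 [ 0.457   0.2228  0.012 ]
 [ 0.5796  0.2536  0.012 ]
 [ 0.6585 -0.0593  0.012 ]] [0.55752611 0.08121816 0.012     ]
```

```bash
cat >> h.py <<'E'
YAW=-1.325; SP=np.array([.538,.150])
def s2w(x,y,yaw=None):
    c,s=np.cos(YAW),np.sin(YAW); return SP+np.array([c*x-s*y,s*x+c*y])
def rect(d,z,sp,x0=-.075,x1=.075,y0=-.065,y1=.065,sc=4000):
    # image of plane z, stand frame, x right, y up
    q=[]
    for x,y in((x0,y1),(x1,y1),(x1,y0),(x0,y0)):
        c,s=np.cos(YAW),np.sin(YAW); p=np.array(sp)+np.array([c*x-s*y,s*x+c*y]); q.append(w2pix(d,[*p,z]))
    W,H=int((x1-x0)*sc),int((y1-y0)*sc)
    M=cv2.getPerspectiveTransform(np.float32(q),np.float32([[0,0],[W,0],[W,H],[0,H]]))
    return cv2.warpPerspective(d['image'],M,(W,H),flags=cv2.INTER_CUBIC)
E
python3 - <<'E'
from h import *
a=rect(load('top0'),.062,(.5360,.1475));b=rect(load('scene0'),.062,(.5400,.1535))
cv2.imwrite('pics/r1.png',np.hstack([cv2.resize(a,(400,347)),cv2.resize(b,(400,347))]))
E
```

```text
(no output)
```

View pics/r1.png

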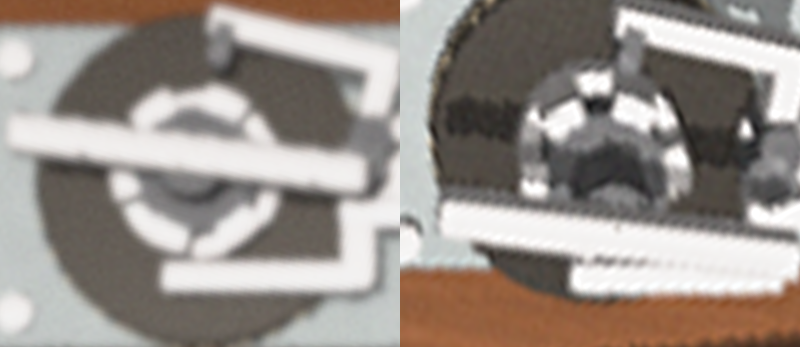

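```bash
cat >> h.py <<'E'
def plan(*pts, tipz=None):
    "pts: stand-frame (x,y,tip z) -> tool-shift cm from now"
    o=get_obs(); Rm=R.from_rotvec(o['orientation']).as_matrix(); p=np.array(o['tcp_pos'])
    print('yaw of tool x rel pliers y:', np.round(np.arctan2(Rm[1,0],Rm[0,0])-(YAW+np.pi/2),4),'w',o['grip_width'],'F',o['contact_force'].round(1))
    tip=p+Rm[:,1]*finger_overhang; r=tip[:2]-SP; c,s=np.cos(YAW),np.sin(YAW)
    print('tip stand', np.round([c*r[0]+s*r[1],-s*r[0]+c*r[1],tip[2]],4),'t',o['clock'])
    for q in pts:
        w=np.array([*s2w(q[0],q[1]),q[2]+0.1734]); print(q, (Rm.T@(w-p)*100).round(2))
E
python3 - <<'E'
from h import *
plan((.145,.085,.20),(.06,.05,.25))
E
```

```text
yaw of tool x rel pliers y: -0.6165 w 0.08494052262690888 F [-0.8 -0.3 -0.5]
tip stand [-0.5357 -0.1683  0.2305] t 0.15
(0.145, 0.085, 0.2) [ 60.03   3.12 -40.92]
(0.06, 0.05, 0.25) [ 52.26  -1.89 -36.01]
```

```bash
python3 -m jog '[[[6,0,-4],-0.15,1],[[12,0,-8],-0.3,1],[[18,0,-12],-0.45,1],[[24,0,-16],-0.616,1],[[30,0,-20.5],-0.616,1],[[36,0,-24.5],-0.616,1],[[42,0,-28.5],-0.616,1],[[48,0,-32.7],-0.616,1],[[54,0,-36.8],-0.616,1],[[57,0,-38.8],-0.616,1]]' 40; python3 - <<'E'
from h import *
save('wrist','w1'); save('top','t1')
plan((.145,.085,.20))
E
```

```text
clock: 1.4
tcp_pos: [0.5994, 0.1124, 0.4046]
orientation: [-1.562, -0.193, 0.193]
contact_force: [0.7, 1.2, 0.8]
grip_width: -0.0001
yaw of tool x rel pliers y: -0.0124 w -0.00018043290311640396 F [-0.5 -1.  -0.2]
tip stand [0.0592 0.051  0.2312] t 1.5
(0.145, 0.085, 0.2) [ 3.52  3.16 -8.6 ]
```

View pics/w1.png

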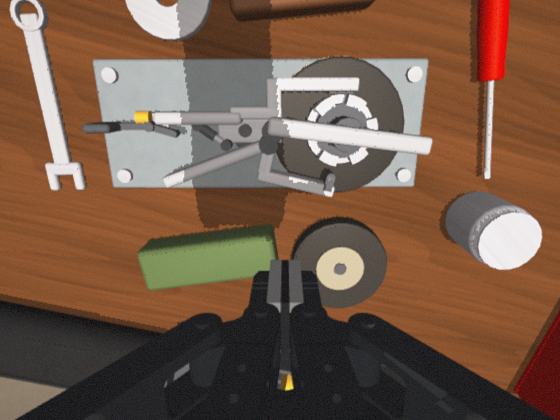

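View pics/t1.png

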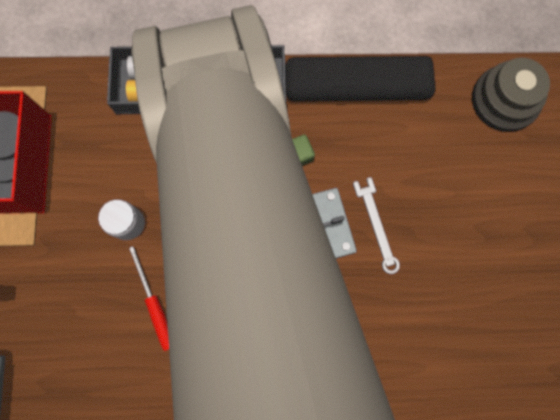

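```bash
python3 - <<'E'
from h import *
d=load('w1');c=d['image'][70:200,75:440];cv2.imwrite('pics/c3.png',cv2.resize(c,None,fx=2.19,fy=2.19,interpolation=cv2.INTER_CUBIC))
c=d['image'][60:205,250:440];cv2.imwrite('pics/c4.png',cv2.resize(c,None,fx=4,fy=4,interpolation=cv2.INTER_CUBIC))
E
```

```text
(no output)
```

View pics/c4.png

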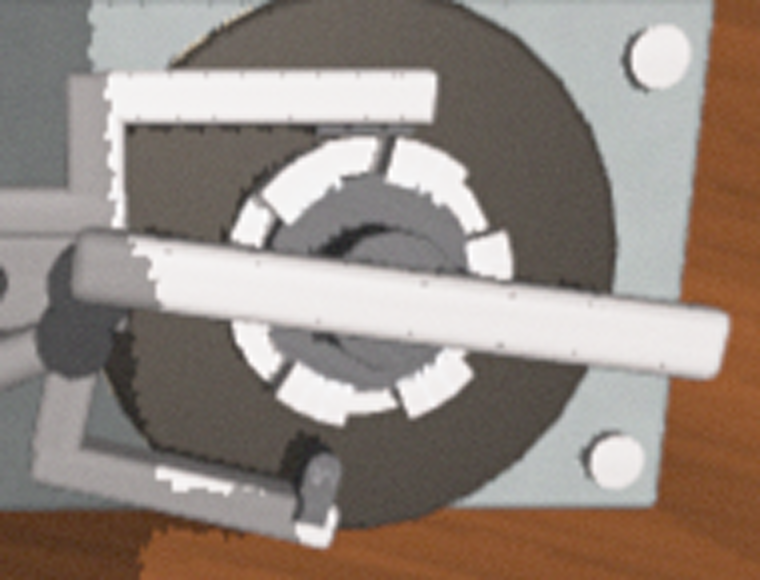

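View pics/c3.png

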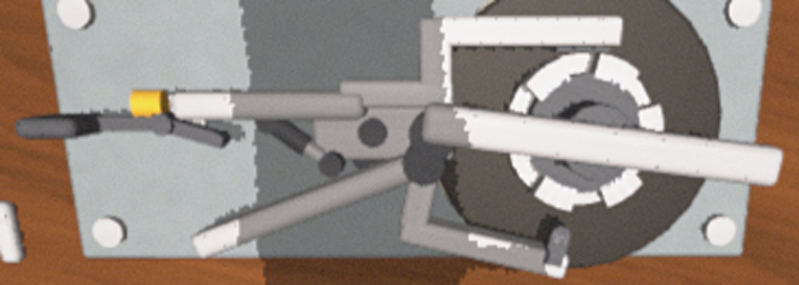

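```bash
python3 - <<'E'
from h import *
d=load('w1')
def st(u,v,z):
    r=pix2w(d,u,v,z)[:2]-SP; c,s=np.cos(YAW),np.sin(YAW); return np.round([c*r[0]+s*r[1],-s*r[0]+c*r[1]],4)
for n,p in dict(gL=(140,240,.04),gR=(272,227,.04),hand_end=(166,182,.062),fend=(152,118,.062),collar=(250+371/4,60+280/4,.062),barR=(250+75/4,60+265/4,.104),barL=(250+728/4,60+343/4,.104),tab=(97,128,.078),handmid=(185,173,.062)).items(): print(n,st(*p))
plan((.145,.075,.20),(.145,.072,.046))
E
```

```text
gL [0.2036 0.1141]
gR [0.0637 0.0994]
hand_end [0.1614 0.0457]
fend [ 0.1674 -0.0122]
collar [-0.0013 -0.0018]
barR [ 0.0627 -0.0086]
barL [-0.0647  0.0063]
tab [ 0.2087 -0.005 ]
handmid [0.1428 0.0371]
yaw of tool x rel pliers y: -0.0124 w -0.00018043290311640396 F [-0.5 -1.  -0.2]
tip stand [0.0592 0.051  0.2312] t 1.5
(0.145, 0.075, 0.2) [ 2.52  3.16 -8.61]
(0.145, 0.072, 0.046) [ 2.2  18.56 -8.54]
```

```bash
python3 -m jog '[[[2.2,0,-4.3],-0.01,1],[[2.2,0,-8.5],-0.01,1],[[2.2,5,-8.5],-0.01,1],[[2.2,10,-8.5],-0.01,1],[[2.2,15,-8.5],-0.01,1],[[2.2,18.5,-8.5],-0.01,1],[[2.2,18.5,-8.5],-0.01,1],[[2.2,18.5,-8.5],-0.01,1]]'; python3 - <<'E'
from h import *
save('wrist','w2')
plan((.145,.055,.046),(.145,.028,.046))
E
```

```text
clock: 2.5
tcp_pos: [0.6413, 0.0372, 0.221]
orientation: [-1.562, -0.202, 0.199]
contact_force: [0.3, -0.2, 0.5]
grip_width: -0.0
yaw of tool x rel pliers y: 0.0092 w -0.0001503277216118362 F [-0.1  0.1  0.9]
tip stand [0.1347 0.0735 0.0482] t 2.55
(0.145, 0.055, 0.046) [-1.81  0.22 -1.02]
(0.145, 0.028, 0.046) [-4.51  0.21 -0.99]
```

View pics/w2.png

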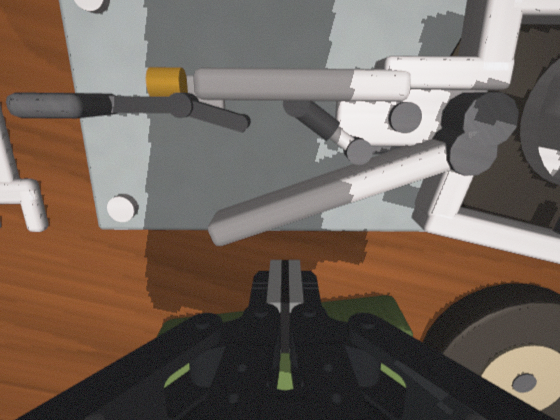

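```bash
python3 -m jog '[[[0,0.2,-1],0,1],[[-1.0,0.2,-1],0,1],[[-1.6,0.2,-1],0,1],[[-1.9,0.2,-1],0,1],[[-2.2,0.2,-1],0,1],[[-2.5,0.2,-1],0,1],[[-2.5,0.2,-1],0,1]]'; python3 - <<'E'
from h import *
plan()
E
```

```text
clock: 3.42
tcp_pos: [0.621, 0.0209, 0.2194]
orientation: [-1.562, -0.207, 0.194]
contact_force: [8.4, -0.9, -0.8]
grip_width: -0.0002
yaw of tool x rel pliers y: 0.0094 w -0.00024227490763792435 F [ 8.4 -0.9 -0.8]
tip stand [0.1457 0.0504 0.046 ] t 3.425
```

```bash
python3 -m jog '[[[-0.3,0,0],0,1],[[-0.6,0,0],0,1],[[-0.9,0,0],0,1],[[-0.9,0,0],0,1]]'; python3 - <<'E'
from h import *
plan()
E
```

```text
clock: 3.92
tcp_pos: [0.6119, 0.0184, 0.2194]
orientation: [-1.562, -0.205, 0.195]
contact_force: [5.3, -0.5, 2.1]
grip_width: -0.0002
yaw of tool x rel pliers y: 0.0092 w -0.0001789552559070902 F [ 5.3 -0.5  2.1]
tip stand [0.1458 0.0408 0.046 ] t 3.925
```

```bash
python3 -m jog '[[[-0.2,0,0],0,1],[[-0.4,0,0],0,1],[[-0.4,0,0],0,1]]';python3 -m jog '[[[-0.2,0,0],0,1],[[-0.4,0,0],0,1],[[-0.4,0,0],0,1]]'; python3 - <<'E'
from h import *
plan()
E
```

```text
clock: 4.3
tcp_pos: [0.6071, 0.0177, 0.2187]
orientation: [-1.562, -0.203, 0.198]
contact_force: [4.6, -0.4, 3.0]
grip_width: -0.0001
clock: 4.68
tcp_pos: [0.6015, 0.0168, 0.2173]
orientation: [-1.561, -0.198, 0.203]
contact_force: [-0.5, -0.1, -0.2]
grip_width: 0.0
yaw of tool x rel pliers y: 0.0094 w 3.334998257448783e-05 F [-0.5 -0.1 -0.2]
tip stand [0.1445 0.0287 0.0439] t 4.675
```

```bash
python3 -m jog '[[[1.5,0,0],0,1],[[2,-5,0],0,1],[[2,-11,0],0,1],[[2,-16,4],0,1],[[2,-18,8],0,1],[[2,-18,8],0,1]]';  python3 - <<'E'
from h import *
d=save('wrist','w3'); plan()
c=d['image'][60:240,20:];cv2.imwrite('pics/c5.png',cv2.resize(c,(800,267),interpolation=cv2.INTER_CUBIC))
E
```

```text
clock: 5.42
tcp_pos: [0.6015, 0.1042, 0.3995]
orientation: [-1.558, -0.208, 0.204]
contact_force: [0.4, -0.0, -0.8]
grip_width: -0.0
yaw of tool x rel pliers y: 0.0134 w -7.876295953315712e-05 F [-0.5 -1.  -0.5]
tip stand [0.0623 0.0499 0.2247] t 5.475
```

View pics/w3.png

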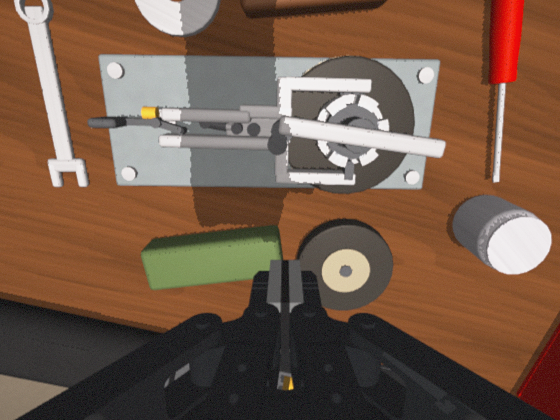

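```bash
python3 - <<'E'
from h import *
d=load('w3')
c=d['image'][60:205,250:450];cv2.imwrite('pics/c6.png',cv2.resize(c,None,fx=4,fy=4,interpolation=cv2.INTER_CUBIC))
def st(u,v,z):
    r=pix2w(d,u,v,z)[:2]-SP; c,s=np.cos(YAW),np.sin(YAW); return np.round([c*r[0]+s*r[1],-s*r[0]+c*r[1]],4)
print(st(162,142,.062),st(162,115,.062)); print(st(285,127,.104),st(443,148,.104))
E
```

```text
[0.1673 0.0107] [ 0.165  -0.0124]
[ 0.0589 -0.0077] [-0.0629  0.0061]
```

View pics/c6.png

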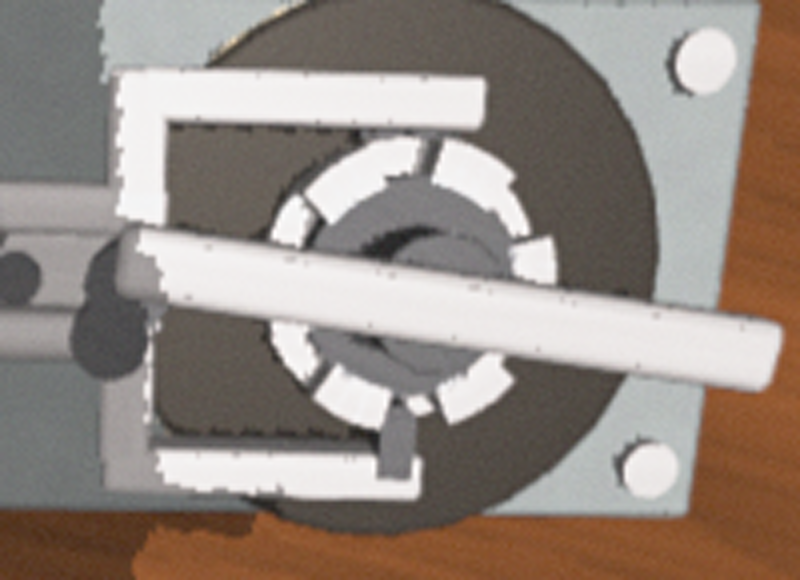

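```bash
python3 - <<'E'
from h import *
print(get_obs()['joints'].round(2))
P=[]
for ph in (-.13,):
    P.append((.05,-.05,.12))
for ph in (-.13,0.,.17,.34,.51,.68,.85,1.02,1.19,1.3):
    a=.050;b=-.0185
    P.append((round(a*np.cos(ph)-b*np.sin(ph),4),round(a*np.sin(ph)+b*np.cos(ph),4),.082))
plan(*P)
E
```

```text
[-0.37  0.38  0.13  1.73 -0.06  1.04  1.61]
yaw of tool x rel pliers y: 0.0134 w -7.876295953315712e-05 F [-0.5 -1.  -0.5]
tip stand [0.0623 0.0499 0.2247] t 5.475
(0.05, -0.05, 0.12) [-9.97 10.47  1.37]
(np.float64(0.0472), np.float64(-0.0248), 0.082) [-7.45 14.27  1.61]
(np.float64(0.05), np.float64(-0.0185), 0.082) [-6.83 14.27  1.32]
(np.float64(0.0524), np.float64(-0.0098), 0.082) [-5.96 14.27  1.07]
(np.float64(0.0533), np.float64(-0.0008), 0.082) [-5.06 14.27  0.97]
(np.float64(0.0527), np.float64(0.0083), 0.082) [-4.15 14.27  1.01]
(np.float64(0.0505), np.float64(0.0171), 0.082) [-3.27 14.27  1.22]
(np.float64(0.0469), np.float64(0.0254), 0.082) [-2.43 14.27  1.57]
(np.float64(0.0419), np.float64(0.0329), 0.082) [-1.67 14.27  2.06]
(np.float64(0.0358), np.float64(0.0395), 0.082) [-1.01 14.27  2.66]
(np.float64(0.0312), np.float64(0.0432), 0.082) [-0.63 14.27  3.12]
```

```bash
python3 -m jog '[[[-5,0,1.4],0.12,1],[[-10,0,1.4],0.12,1],[[-10,5,1.4],0.12,1],[[-10,10,1.4],0.12,1],[[-10,14.2,1.4],0.12,1],[[-9.5,14.3,1.5],0.12,1],[[-9.5,14.3,1.5],0.12,1]]'; python3 - <<'E'
from h import *
save('wrist','w4')
P=[]
for ph in (-.13,0.,.17,.34,.51,.68,.85,1.02,1.19,1.3):
    a=.050;b=-.0185
    P.append((round(float(a*np.cos(ph)-b*np.sin(ph)),4),round(float(a*np.sin(ph)+b*np.cos(ph)),4),.082))
plan(*P)
E
```

```text
clock: 6.35
tcp_pos: [0.5071, 0.0895, 0.2554]
orientation: [-1.568, -0.106, 0.105]
contact_force: [0.1, 0.3, 0.8]
grip_width: -0.0002
yaw of tool x rel pliers y: -0.1113 w -3.56030711734141e-05 F [ 0.6  0.5 -0.5]
tip stand [ 0.0511 -0.0443  0.0826] t 6.4
(0.0472, -0.0248, 0.082) [1.93 0.06 0.6 ]
(0.05, -0.0185, 0.082) [2.59 0.06 0.39]
(0.0524, -0.0098, 0.082) [3.48 0.06 0.25]
(0.0533, -0.0008, 0.082) [4.38 0.07 0.26]
(0.0527, 0.0083, 0.082) [5.28 0.07 0.42]
(0.0505, 0.0171, 0.082) [6.13 0.07 0.74]
(0.0469, 0.0254, 0.082) [6.92 0.07 1.19]
(0.0419, 0.0329, 0.082) [7.61 0.07 1.77]
(0.0358, 0.0395, 0.082) [8.19 0.07 2.45]
(0.0312, 0.0432, 0.082) [8.51 0.07 2.95]
```

View pics/w4.png

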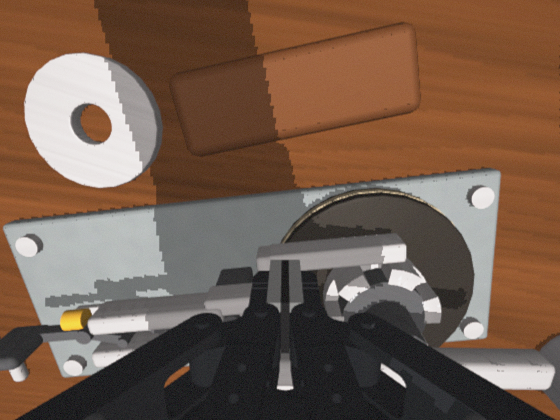

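```bash
python3 -m jog '[[[1.9,0.1,0.6],0,1],[[2.3,0.1,0.5],-0.05,1],[[2.6,0.1,0.4],-0.1,1],[[3.0,0.1,0.3],-0.18,1],[[3.5,0.1,0.25],-0.25,1],[[3.5,0.1,0.25],-0.25,1]]'; python3 - <<'E'
from h import *
P=[]
for ph in (.17,.34,.51,.68,.85,1.02,1.19,1.3):
    a=.050;b=-.0185
    P.append((round(float(a*np.cos(ph)-b*np.sin(ph)),4),round(float(a*np.sin(ph)+b*np.cos(ph)),4),.082))
plan(*P)
E
```

```text
clock: 7.15
tcp_pos: [0.538, 0.0966, 0.2548]
orientation: [-1.549, -0.297, 0.308]
contact_force: [-12.0, -0.8, 7.1]
grip_width: -0.0004
yaw of tool x rel pliers y: 0.14 w -0.00035178787636719816 F [-12.   -0.8   7.1]
tip stand [ 0.0516 -0.0141  0.0814] t 7.15
(0.0524, -0.0098, 0.082) [ 0.31 -0.07 -0.11]
(0.0533, -0.0008, 0.082) [ 1.18 -0.07 -0.32]
(0.0527, 0.0083, 0.082) [ 2.09 -0.08 -0.39]
(0.0505, 0.0171, 0.082) [ 3.   -0.08 -0.29]
(0.0469, 0.0254, 0.082) [ 3.87 -0.09 -0.05]
(0.0419, 0.0329, 0.082) [ 4.68 -0.09  0.34]
(0.0358, 0.0395, 0.082) [ 5.42 -0.1   0.85]
(0.0312, 0.0432, 0.082) [ 5.85 -0.1   1.25]
```

```bash
python3 -m jog '[[[0.6,0,-0.1],-0.08,1],[[1.2,0,-0.2],-0.16,1],[[1.7,0,-0.25],-0.22,1],[[2.1,0,-0.25],-0.28,1],[[2.6,0,-0.2],-0.36,1],[[3.0,0,-0.15],-0.44,1],[[3.5,0,-0.05],-0.5,1],[[3.9,0,0.1],-0.56,1],[[3.9,0,0.1],-0.56,1]]'; python3 - <<'E'
from h import *
save('wrist','w5')
P=[]
for ph in (.68,.85,1.02,1.19,1.3):
    a=.050;b=-.0185
    P.append((round(float(a*np.cos(ph)-b*np.sin(ph)),4),round(float(a*np.sin(ph)+b*np.cos(ph)),4),.082))
plan(*P)
print(get_obs()['joints'].round(2))
E
```

```text
clock: 8.28
tcp_pos: [0.5729, 0.1097, 0.2539]
orientation: [-1.443, -0.727, 0.746]
contact_force: [-13.6, -7.6, 6.2]
grip_width: 0.0001
yaw of tool x rel pliers y: 0.698 w 0.00012799368604823403 F [-14.6  -7.5   6.7]
tip stand [0.0481 0.0221 0.0805] t 8.325
(0.0505, 0.0171, 0.082) [-0.72 -0.14  0.22]
(0.0469, 0.0254, 0.082) [ 0.15 -0.15 -0.04]
(0.0419, 0.0329, 0.082) [ 1.04 -0.16 -0.13]
(0.0358, 0.0395, 0.082) [ 1.94 -0.17 -0.09]
(0.0312, 0.0432, 0.082) [ 2.52 -0.18  0.02]
[-0.24  0.51 -0.08  1.89  0.06  0.75  2.17]
```

View pics/w5.png

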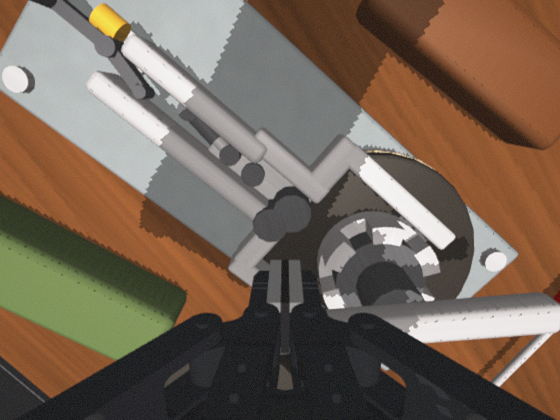

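```bash
python3 -m jog '[[[0.5,-0.1,-0.05],-0.08,1],[[1.0,-0.1,-0.1],-0.16,1],[[1.5,-0.1,-0.1],-0.24,1],[[2.0,-0.1,-0.05],-0.3,1],[[2.5,-0.1,0.0],-0.36,1],[[3.0,-0.1,0.1],-0.4,1],[[3.4,-0.1,0.2],-0.4,1],[[3.4,-0.1,0.2],-0.4,1]]'; python3 - <<'E'
from h import *
plan();print(get_obs()['joints'].round(2))
E
```

```text
clock: 9.32
tcp_pos: [0.5927, 0.1358, 0.2546]
orientation: [-1.312, -1.029, 1.049]
contact_force: [-7.7, -13.0, 0.5]
grip_width: -0.0001
yaw of tool x rel pliers y: 1.0956 w -7.295522081508742e-05 F [ -7.7 -13.    0.5]
tip stand [0.0284 0.0479 0.0812] t 9.325
[-0.2   0.55 -0.17  1.83  0.14  0.78  2.47]
```

```bash
python3 -m jog '[[[-1.5,0,0],0,1],[[-2.5,0,0],0,1],[[-2.5,-6,0],0.18,1],[[-2.5,-12,0],0.36,1],[[-2.5,-15,0],0.54,1],[[-2.5,-15,0],0.72,1],[[-2.5,-15,0],0.9,1],[[-2.5,-15,0],1.1,1],[[-2.5,-15,0],1.1,1]]'; python3 - <<'E'
from h import *
save('wrist','w6');plan((.206,.04,.2247),(.206,.04,.06))
E
```

```text
clock: 10.45
tcp_pos: [0.5889, 0.117, 0.4057]
orientation: [-1.562, -0.195, 0.192]
contact_force: [0.3, -0.8, 0.9]
grip_width: -0.0
yaw of tool x rel pliers y: 0.0022 w 0.00010733651797545371 F [0.2 0.1 0.3]
tip stand [0.0443 0.0416 0.2321] t 10.5
(0.206, 0.04, 0.2247) [ -0.17   0.74 -16.17]
(0.206, 0.04, 0.06) [ -0.19  17.21 -16.17]
```

View pics/w6.png

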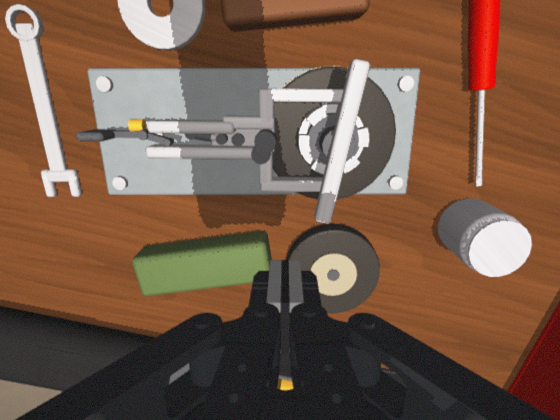

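```bash
python3 - <<'E'
from h import *
d=load('w6')
def st(u,v,z):
    r=pix2w(d,u,v,z)[:2]-SP; c,s=np.cos(YAW),np.sin(YAW); return np.round([c*r[0]+s*r[1],-s*r[0]+c*r[1]],4)
print('tab',st(80,136,.078),st(104,136,.078),'sp',st(75,172,.01),st(48,195,.01),st(46,172,.01))
a=st(360,65,.104);b=st(323,217,.104);print(a,b,np.arctan2(*(b-a)[::-1]))
c=d['image'][60:205,240:420];cv2.imwrite('pics/c7.png',cv2.resize(c,None,fx=4,fy=4,interpolation=cv2.INTER_CUBIC))
E
python3 -m jog '[[[-0.2,0,-6],0,1],[[-0.2,0,-12],0,1],[[-0.2,0,-16.2],0,1],[[-0.2,6,-16.2],0,1],[[-0.2,12,-16.2],0,1],[[-0.2,17,-16.2],0,1],[[-1.2,17.2,-16.2],0,1],[[-1.2,17.2,-16.2],0,1]]'; python3 - <<'E'
from h import *
save('wrist','w7');plan((.206,.012,.06),(.206,-.01,.06))
E
```

```text
tab [ 0.2179 -0.0066] [ 0.1975 -0.0066] sp [0.2705 0.0394] [0.3054 0.0654] [0.3019 0.0394]
[-0.0115 -0.0607] [0.0113 0.0572] 1.379770107563679
clock: 11.5
tcp_pos: [0.6164, -0.0438, 0.2342]
orientation: [-1.562, -0.194, 0.192]
contact_force: [0.5, 0.1, 0.4]
grip_width: -0.0002
yaw of tool x rel pliers y: -0.0001 w 7.519059723735169e-05 F [-0.1  0.2 -0.3]
tip stand [0.2072 0.0304 0.0618] t 11.55
(0.206, 0.012, 0.06) [-1.78  0.17  0.11]
(0.206, -0.01, 0.06) [-3.98  0.16  0.11]
```

View pics/c7.png

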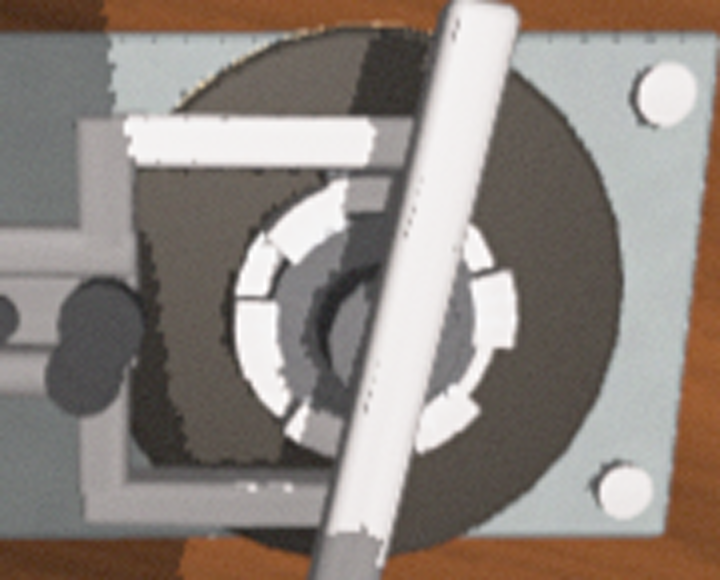

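View pics/w7.png

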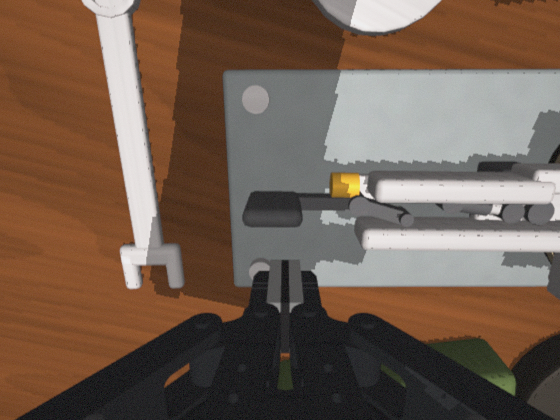

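```bash
python3 -m jog '[[[-1.8,0.2,0.1],0,1],[[-2.3,0.2,0.1],0,1],[[-2.8,0.2,0.1],0,1],[[-3.3,0.2,0.1],0,1],[[-3.8,0.2,0.1],0,1],[[-3.8,0.2,0.1],0,1]]'; python3 - <<'E'
from h import *
save('wrist','w8');plan()
E
```

```text
clock: 12.3
tcp_pos: [0.5808, -0.051, 0.2324]
orientation: [-1.562, -0.197, 0.19]
contact_force: [2.7, -0.1, 0.8]
grip_width: -0.0001
yaw of tool x rel pliers y: -0.0001 w 0.00013938378914707758 F [2.2 0.4 0.7]
tip stand [ 0.2058 -0.007   0.0588] t 12.35
```

View pics/w8.png

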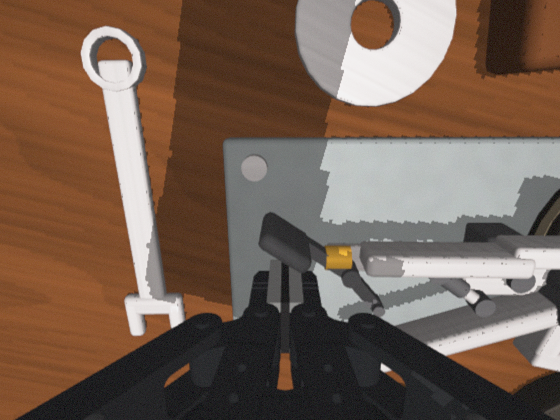

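Handle has sprung open. Back off the lever and lift.

```bash
python3 -m jog '[[[2,0,0],0,1],[[3.5,0,0],0,1],[[4,-6,2],0,1],[[4,-12,8],0,1],[[4,-17,14],0,1],[[4,-17,16],0,1],[[4,-17,16],0,1],[[4,-17,16],0,1]]'; python3 - <<'E'
from h import *
save('wrist','w9');plan(); o=get_obs();print(abs(o['qvel']).max())
E
```

```text
clock: 13.35
tcp_pos: [0.5793, 0.113, 0.4005]
orientation: [-1.563, -0.192, 0.193]
contact_force: [-0.5, 0.0, -1.2]
grip_width: -0.0
yaw of tool x rel pliers y: -0.0021 w 9.124813987493322e-06 F [ 0.2 -1.4 -0.4]
tip stand [0.0469 0.0307 0.2266] t 13.4
0.012896338770553746
```

View pics/w9.png

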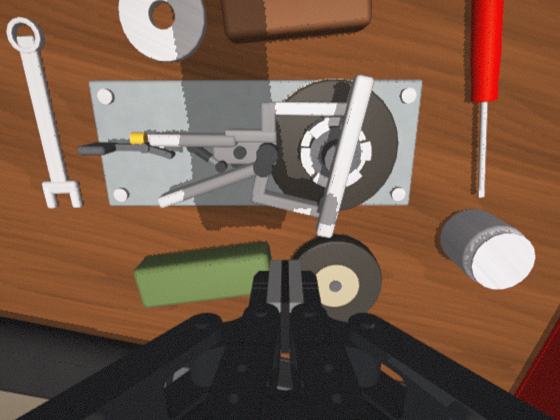

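```bash
python3 - <<'E'
from h import *
d=load('w9')
def st(u,v,z):
    r=pix2w(d,u,v,z)[:2]-SP; c,s=np.cos(YAW),np.sin(YAW); return np.round([c*r[0]+s*r[1],-s*r[0]+c*r[1]],4)
print('hend',st(162,203,.062),'tab',st(93,149,.078)); a=st(364,80,.104);b=st(326,232,.104);print(np.arctan2(*(b-a)[::-1]))
hand_in()
E
```

```text
hend [0.1607 0.0453] tab [ 0.2078 -0.0077]
1.3789058926779607
the job is handed in; nothing more can be done
```

I finished the sequence and handed the job in at about 13.4 s of the 72 s allowed. `hand_in()` gives no verdict, so what follows comes from my pictures and force readings.

- **Locking:** I pushed the moving handle in with the shut fingers. It snapped over centre on the first try, with the tooth in a slot, so the spindle did not need turning. After I let go, the picture showed both handles parallel in the locked position.
- **Backing off the nut:** I pushed the T-handle about 1.5 rad anticlockwise with the pliers locked. About 10° of that was the collar moving in the tooth's play, so I estimate the nut turned about 1.3 rad. I judged this from bar and collar angles, because the nut joint cannot be read directly.
- **Release:** I pushed the lever tab about 18 mm towards the fixed handle and the pliers sprang open.

**Last checks:**
- The handle end is back within 1 mm of its first open position.
- The lever tab is back near its rest position. It measured 2.7 mm from my first reading, about my pixel-reading error.
- The T-handle did not move when the pliers opened.
- The arm is clear above the stand.
- No bystander looked moved in the wrist pictures, though I did not measure their final positions.
- The scene and top cameras disagreed by 4 to 6 mm when I located the stand. I used the average, and the wrist camera later agreed with it within about 2 mm.

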